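# Centre the tower on its podium

## Task

The little cream apartment tower in the middle of the town model has been set down crooked and off to one side on its podium. It is top-heavy and its balconies are too delicate to grip, so leave it standing there and nudge it with light touches of the fingers until it is in the middle of the podium's deck and square with it, then take the hand away. Do not pinch it, lift it, tip it over or push it off, and leave the trees and everything else where they are.

Things in the scene. Friction and masses are not known exactly. Their poses are not given: they have to be found in the camera images.
- tower: cream tower block, loose, 0.06-0.13 kg. Its storeys (floor slabs, small dark windows, a brown stripe between two wings) are one upright box 54 mm long (its x) by 40 mm (its y), 7 to 60 mm above its underside; a brown 22 x 18 mm motor room on the roof reaches 66 mm. Origin: centre of its underside, z up, x along its long side. It starts 12 to 40 mm off the middle, up to 17 degrees out of square.
- tower_foot (a point): point on the tower's axis 7 mm above its underside, at the foot of the storeys. Below is only the small dark recessed lobby, 32 mm (x) by 20 mm (y), that rests on the deck. Pushed within about 12 mm of the deck the tower slides and stops when the push stops; pushed higher it rocks and may topple. A flat finger side pushed against a face turns that face flush with it.
- podium_deck (a point): centre of the flat grey deck on top of the podium, 40 mm above the bench. The podium, fixed in the middle of the town model, is a glazed block 104 mm (its x) by 90 mm (its y), 28 mm high; the deck has no rim. z up, x along its long side; the tower's long side belongs along it. Nothing nearer than 105 mm to the middle along x or y, save the tower, rises above the deck.
- baseboard: the town model's square board, 320 x 320 x 12 mm, fixed to the bench, turned any way round. Roads and lawns are flat; plain white blocks up to 44 mm above the board (56 mm above the bench) are glued along its edges, all more than 105 mm from its middle along its x or y. Origin: centre of its underside, z up, axes along the board's sides and the podium's.
- tree_a: model tree standing loose on the board near a corner of the podium: layers of pale green card 22 mm across on a stem over a white disc 17 mm across, 25 mm tall, 15 g; its top is below the deck. Leave it alone. Origin: centre of its underside, z up.
- tree_b: model tree standing loose on the board near a corner of the podium: layers of pale green card 22 mm across on a stem over a white disc 17 mm across, 25 mm tall, 15 g; its top is below the deck. Leave it alone. Origin: centre of its underside, z up.
- tree_c: model tree standing loose on the board near a corner of the podium: layers of pale green card 22 mm across on a stem over a white disc 17 mm across, 25 mm tall, 15 g; its top is below the deck. Leave it alone. Origin: centre of its underside, z up.
- corner_block: plain white neighbour block standing loose near a corner of the board, 30 x 26 x 36 mm with a small roof box, 40 g. Leave it alone. Origin: centre of its underside.
- study_tower: a round white study tower, 41 mm across and 76 mm tall, standing on the bench to the robot's right, away from the town model. Leave it alone. Origin: centre of its underside.
- glue_bottle: white glue bottle with a dark cap, 40 mm across and 100 mm tall, standing on the bench to the robot's left. Leave it alone. Origin: centre of its underside.
- sanding_block: cork sanding block, 70 x 40 x 25 mm, lying on the bench to the robot's left. Leave it alone. Origin: centre of its underside.
Things that resemble listed ones, but are neither listed nor needed, are in the scene too. What is shaped like the tower but red is not meant.

How it is judged:
On the way:
1. the fingers touch the tower (contact force between the fingers and tower above 0.05 N).
At the end, for the whole second after the job is handed in: the tower stands upright and still on the podium's deck, its middle within 5 mm of the deck's middle and its long side within 0.1 rad (6 degrees) of the podium's (horizontal distance between tower and podium_deck below 0.005 m and angle between the x axis of tower and the x axis of podium_deck, either way round below 0.1 rad and angle between tower's own z axis and vertical below 0.05 rad and z of tower in the frame of podium_deck between -0.003 and 0.003 m and linear speed of tower below 0.01 m/s); the robot touches nothing.
It fails at once if the tower is tipped over (tilts more than 0.3 rad) (angle between tower's own z axis and vertical above 0.3 rad).
It fails at once if the tower is lifted off the deck by more than 6 mm (z of tower in the frame of podium_deck above 0.006 m).
It fails at once if the tower drops off the podium (z of tower in the frame of podium_deck below -0.006 m).
It fails at once if the tower is pinched or struck hard (more than 8 N between the arm and the tower) (contact force between any of the fingers, the arm and tower above 8 N).
It fails at once if a tree, the loose block, the study tower, the glue bottle or the sanding block is moved more than 10 mm or tipped (distance of any of tree_a, tree_b, tree_c, corner_block, study_tower, glue_bottle, sanding_block from where it was at the start of the episode above 0.01 m or angle between any of tree_a, tree_b, tree_c, corner_block, study_tower, glue_bottle, sanding_block's own z axis and vertical above 0.3 rad).
It also fails if it takes over 54 s, if anything falls off the work surface, if the arm or the gripper's body presses on something with over 40 N, if the wrist force passes 120 N, or if a joint passes its speed limit or range.

## Robot

A 6-joint arm with a two-finger parallel gripper is mounted at the origin on the work surface. World frame = base frame: x ahead of the robot, y to its left, z up, the work surface at z = 0. Lengths are in m, angles in rad, forces in N, time in s.
With the tool pointing down it reaches from about 0.3 to 0.875 m from the base axis. Payload 6.4 kg.
Tool frame: the origin (TCP) lies at the very end of the fingers, on their centre line; the grasp point (between the pads) lies ctrl.tcp_to_grasp behind it (ctrl.tcp_to_grasp is the distance from the TCP to the grasp point, in m); z points along the fingers, y is the direction in which the jaws open and shut (so a half turn about z gives the same grasp; the last joint's range is limited). The gripper opens to 88 mm and grips with 3 to 60 N. Pads are 18 mm wide; open, the fingers measure 123 mm over their backs; the gripper's body (75 mm by 187 mm) begins 45 mm behind the grasp point.
Start: joints at [-1.447, 0.181, 1.607, -0, 1.354, -0.206], TCP at [0.186, -0.544, 0.239] pointing down, gripper open.
Joint ranges: [-2.99, 2.99], [-0.89, 2.07], [0.3, 2.58], [-1.14, 4.28], [0, 2.63], [-3.12, 3.12]. Speed limits (rad/s): [2.57, 2.57, 3.01, 3.14, 3.14, 3.14].

## Interface

Orientations are given as a unit quaternion [w, x, y, z].
In Python, from cell import sensors, optics, order, ctrl gives the robot as it stands.
- The arm moves only by the tool arm_command, never from a script. Its argument "steps" is a list of rows, each an object of numbers: "dx", "dy", "dz": the shift along the world's x, y, z as a fraction of full scale; "turn": the turn about the world's z as a fraction of full scale. A call has 1 to 12 rows; each row is the pose to reach, as a shift and turn from the pose measured when the call began; what a row does not reach only later rows make up. Full scale, the value 1, is 150 mm for a shift and 90 degrees for a turn. A row lasts 1/12 s, in which the tool goes at most 41.7 mm and 7.16 degrees, less where a joint would pass 70% of its speed; a pose out of reach is approached as far as the arm can. A call with a number of a shift or a turn outside -1 to 1 is refused whole. A call with a gripper value outside its range is refused whole. "fingers" is the closure, from 0 (fully open) to 1 (shut), set as the call begins (left out, the last holds). The fingers move at their own pace and stop on an object; "squeeze" is the grip in N (left out, the last holds). Time passes only in rows, so rows that repeat a pose let the fingers close. It gives the time, the measured TCP pose, the force and the opening at its end, in the units of the state.
- sensors.get_state(): the state, without advancing time (a new reading comes with each control period).
- optics.get_image(name): name is "scene" or "top" or "wrist"; returns a dict with "img" (384x512x3 uint8, red, green, blue), "K" (3x3 intrinsics, pixels), "camera_from_world" (4x4, takes a point from world to camera coordinates). Camera axes: x right, y down, z forward; pixel columns grow to the right and rows downward; lengths in m; the calibration is good to about 2 mm. A picture is of the moment at which its call begins. There is no depth.
- order.hand_in(): hands the job in, once; it reports no verdict.
Trained networks look in a picture, given as the dict that the camera call returned (one of the last four; its "shot" number tells which), for a name from the list of things; names that differ only in an ending like _2 or _b are one class to them, and where a whole thing is asked for, a point or a joint stands for the part that bears it (a point fixed in the world has none). Each returns a list of dicts, best first, with "p" (0 to 1); they miss things now and then, are a little off and sometimes report something else, mostly with a low value. They report only what shows in the picture. A call takes as long as a camera call. They do not tell look-alikes from the thing itself.
- optics.outline_of(picture, query): "pixels" (384x512 bool, what is visible of it) and "bbox" ([left, top, width, height] in pixels, round what is visible of it).
- optics.mark_of(picture, query): "uv" ([column, row] in pixels: a listed point, or the origin of a listed thing).
The state is a dict: "clock": time; "joint_pos": joint angles; "qd": joint speeds; "joint_efforts": joint torques, N m; "position": TCP position; "eef_rot": TCP orientation; "wrist_force": force on the tool from outside, world axes, zero at the start; "moment": the same for the moment, N m; "grip_width": opening from 0.0 (shut) to 1.0 (fully open).
Only numpy, scipy, OpenCV 4.12 (cv2) and the standard library are available. Lean on these libraries where they do the work, as an engineer would, in place of code of your own. Each camera call takes 0.05 s, during which the arm holds its last target. There are 200 camera calls.

## Working session

There is one attempt and no reset: what is moved stays moved. The work goes in short steps, Python scripts to look and compute and a tool call to move; the robot and the scene stay as the last step left them, time stands still between calls to the robot, and variables do not carry over. Pictures are saved under pics/ and viewed, about 8 in all and at most 12, crops included, and the job is handed in when it is done.

Besides the shell and the picture viewer there is one more tool, called after "Call:" as a command line: name --argument value ..., lists and objects as JSON in quotes. arm_command: Moves the arm, as the interface text tells. Its arguments: {"type":"object","properties":{"steps":{"type":"array"},"fingers":{"type":"number"},"squeeze":{"type":"number"}},"required":["steps"]}

```bash
ls; mkdir -p pics; cat > h.py <<'E'
import numpy as np, cv2
from cell import sensors, optics, order, ctrl
def ray(P,uv):
    K=np.array(P["K"]);T=np.array(P["camera_from_world"]);R=T[:3,:3];c=-R.T@T[:3,3]
    d=R.T@np.linalg.inv(K)@np.array([uv[0],uv[1],1.]);return c,d
def at(P,uv,z):
    c,d=ray(P,uv);return c+d*(z-c[2])/d[2]
def proj(P,X):
    X=np.atleast_2d(X);T=np.array(P["camera_from_world"]);q=(T[:3,:3]@X.T).T+T[:3,3];q=(np.array(P["K"])@q.T).T
    return q[:,:2]/q[:,2:]
def save(P,n): cv2.imwrite("pics/"+n,cv2.cvtColor(P["img"],cv2.COLOR_RGB2BGR))
E
python3 - <<'E'
from h import *
s=sensors.get_state();print(s,ctrl.tcp_to_grasp)
for n in("top","scene"):
    P=optics.get_image(n);save(P,n+"0.png")
    c,_=ray(P,(0,0));print(n,c.round(3),np.array(P["K"])[0,0])
    for q,z in(("tower",.04),("tower_foot",.047),("podium_deck",.04),("baseboard",0),("tree_a",.012),("corner_block",.012),("study_tower",0)):
        for r in optics.mark_of(P,q)[:4]: print(q,round(r["p"],2),np.round(r["uv"],1),at(P,r["uv"],z).round(4))
E
```

```text
pics
{'clock': 0.0, 'joint_pos': array([-1.44730469e+00,  1.81541198e-01,  1.60794903e+00, -3.35205256e-05,
        1.35379290e+00, -2.06302895e-01]), 'qd': array([ 5.99497580e-04, -9.80165657e-04,  4.81983987e-04, -6.46057470e-04,
        1.27655961e-04, -8.97362039e-05]), 'joint_efforts': array([-5.09741785e-04, -4.33867836e+01, -3.41850936e+01,  7.01479590e-02,
        3.86880047e-02, -1.12848186e-04]), 'position': array([ 0.18615385, -0.54349325,  0.23783855]), 'eef_rot': array([-8.45189226e-04,  9.86434278e-01,  1.64154504e-01,  1.86374401e-05]), 'wrist_force': array([-0.40160385, -0.19837591, -0.20493966]), 'moment': array([ 0.01448714, -0.01426348, -0.00103542]), 'grip_width': 0.9976459749348174} 0.0187
top [ 0.378 -0.023  1.382] 429.439720023514
tower 0.81 [354.  202.8] [ 0.4523 -0.3742  0.04  ]
tower 0.78 [293.4 257.5] [ 0.2814 -0.1833  0.04  ]
tower 0.75 [267.2 174.5] [ 0.5389 -0.1012  0.04  ]
tower_foot 0.8 [356.  201.7] [ 0.4554 -0.3787  0.047 ]
tower_foot 0.67 [298.9 256.5] [ 0.2851 -0.1995  0.047 ]
tower_foot 0.53 [266.9 174.6] [ 0.5377 -0.0998  0.047 ]
podium_deck 0.65
[... 579 characters left out ...]
0.69 [195.8 171.7] [ 0.3206 -0.1975  0.04  ]
tower 0.62 [133.7 220.2] [ 0.4872 -0.3775  0.04  ]
tower_foot 0.87 [193.5 172.1] [ 0.329  -0.2043  0.047 ]
tower_foot 0.83 [132.2 217.9] [ 0.4846 -0.3802  0.047 ]
tower_foot 0.55 [240.2 220.1] [ 0.5422 -0.0942  0.047 ]
podium_deck 0.85 [242.8 229. ] [ 0.5685 -0.0912  0.04  ]
podium_deck 0.62 [412.7 206.1] [0.5666 0.3886 0.04  ]
baseboard 0.56 [242.2 235.8] [ 0.5585 -0.0924  0.    ]
tree_a 0.64 [239.4 267.5] [ 0.6701 -0.1157  0.012 ]
tree_a 0.49 [237.6 222. ] [ 0.5171 -0.0989  0.012 ]
tree_a 0.44 [201.2 235.9] [ 0.5497 -0.2027  0.012 ]
corner_block 0.73 [173.8 234.1] [ 0.5307 -0.2754  0.012 ]
study_tower 0.83 [105.2 241.5] [ 0.5149 -0.4604  0.    ]
```

```bash
python3 - <<'E'
import cv2,numpy as np
a=cv2.imread("pics/top0.png")[90:260,170:370];b=cv2.imread("pics/scene0.png")[140:310,130:330]
cv2.imwrite("pics/c0.png",np.vstack([cv2.resize(x,None,fx=3,fy=3,interpolation=3)[:, :] for x in (a,)]))
cv2.imwrite("pics/c1.png",cv2.resize(b,None,fx=3,fy=3,interpolation=3))
E
```

```text
(no output)
```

View pics/c0.png

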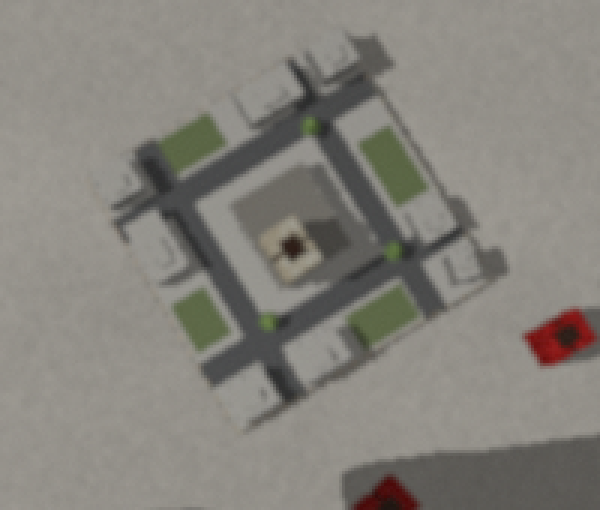

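View pics/c1.png

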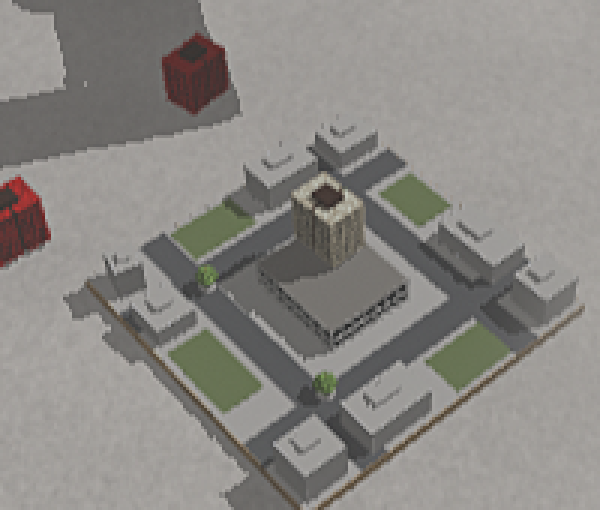

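Call:
arm_command --steps '[{"dx":0.25,"dy":0.25,"dz":0.2},{"dx":0.5,"dy":0.5,"dz":0.4},{"dx":0.75,"dy":0.75,"dz":0.5},{"dx":0.9,"dy":1,"dz":0.6},{"dx":0.9,"dy":1,"dz":0.6}]'

```text
invalid input at $.steps[0]: expected keys dx, dy, dz, turn
```

Call:
arm_command --steps '[{"dx":0.25,"dy":0.25},{"dx":0.5,"dy":0.5},{"dx":0.75,"dy":0.75},{"dx":0.9,"dy":1},{"dx":0.9,"dy":1}]'

```text
invalid input at $.steps[0]: expected keys dx, dy, dz, turn
```

Call:
arm_command --steps '[{"dx":0.25,"dy":0.25},{"dx":0.5,"dy":0.5},{"dx":0.6,"dy":0.75},{"dx":0.7,"dy":1},{"dx":0.7,"dy":1},{"dx":0.7,"dy":1}]'

```text
invalid input at $.steps[0]: expected keys dx, dy, dz, turn
```

```bash
python3 - <<'E'
from h import *
s=sensors.get_state();print(s["clock"],s["position"],s["eef_rot"])
P=optics.get_image("wrist");save(P,"w0.png");c,_=ray(P,(0,0));print(c,np.array(P["camera_from_world"])[:3,:3].round(2))
for q,z in(("tower",.04),("tower_foot",.047),("podium_deck",.04),("baseboard",0),("tree_a",.012)):
        for r in optics.mark_of(P,q)[:4]: print(q,round(r["p"],2),np.round(r["uv"],1),at(P,r["uv"],z).round(4))
E
```

```text
0.8 [ 0.18623799 -0.54401284  0.23871502] [-4.09323037e-06  9.86432419e-01  1.64167850e-01  9.18007272e-06]
[ 0.25239105 -0.52102626  0.38517891] [[ 0.32 -0.95 -0.  ]
 [-0.91 -0.31  0.27]
 [-0.26 -0.09 -0.96]]
```

View pics/w0.png

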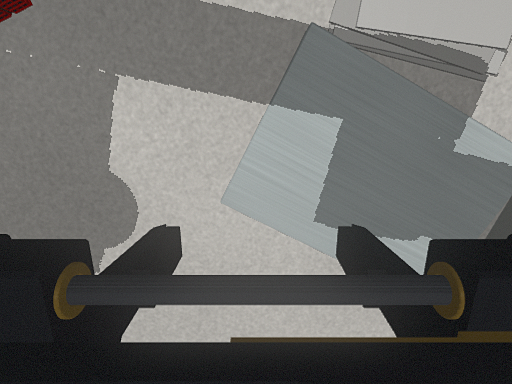

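Call:
arm_command --steps '[{"dx":0.25,"dy":0.25,"dz":0.1,"turn":0},{"dx":0.5,"dy":0.5,"dz":0.2,"turn":0},{"dx":0.75,"dy":0.75,"dz":0.2,"turn":0},{"dx":0.9,"dy":1,"dz":0.2,"turn":0},{"dx":0.9,"dy":1,"dz":0.2,"turn":0}]'

```text
clock: 1.52
position: [0.3224, -0.3925, 0.2692]
eef_rot: [0.0, 0.986, 0.164, 0.0]
wrist_force: [1.2, -0.5, 1.0]
grip_width: 0.999
```

Call:
arm_command --steps '[{"dx":0.25,"dy":0.25,"dz":0,"turn":0},{"dx":0.5,"dy":0.5,"dz":0,"turn":0},{"dx":0.75,"dy":0.75,"dz":0,"turn":0},{"dx":0.9,"dy":1,"dz":0,"turn":0},{"dx":0.9,"dy":1,"dz":0,"turn":0}]'

```text
clock: 1.93
position: [0.4587, -0.2404, 0.2695]
eef_rot: [0.001, 0.986, 0.164, 0.001]
wrist_force: [-0.7, -0.8, -0.8]
grip_width: 1.001
```

Call:
arm_command --steps '[{"dx":0.25,"dy":0.25,"dz":0,"turn":0.05},{"dx":0.5,"dy":0.5,"dz":0,"turn":0.1},{"dx":0.6,"dy":0.75,"dz":0,"turn":0.12},{"dx":0.7,"dy":1,"dz":0,"turn":0.12},{"dx":0.7,"dy":1,"dz":0,"turn":0.12},{"dx":0.7,"dy":1,"dz":0,"turn":0.12}]'

```text
clock: 2.43
position: [0.565, -0.0861, 0.2694]
eef_rot: [-0.0, 0.966, 0.259, 0.001]
wrist_force: [-0.1, 0.1, -0.6]
grip_width: 1.003
```

```bash
python3 - <<'E'
from h import *
s=sensors.get_state();print(s["clock"],s["position"],s["eef_rot"])
P=optics.get_image("wrist");save(P,"w1.png");c,_=ray(P,(0,0));print(c)
for q,z in(("tower",.04),("tower_foot",.047),("podium_deck",.04),("baseboard",0),("tree_a",.012)):
        for r in optics.mark_of(P,q)[:4]: print(q,round(r["p"],2),np.round(r["uv"],1),at(P,r["uv"],z).round(4))
E
```

```text
2.4333 [ 0.56495924 -0.08613716  0.26942616] [-1.44469850e-04  9.65916435e-01  2.58852060e-01  1.01545277e-03]
[ 0.62523634 -0.05095672  0.41598285]
tower 0.93 [230.8 333.7] [ 0.3065 -0.183   0.04  ]
tower 0.77 [257.2 184.4] [ 0.5426 -0.0963  0.04  ]
tower 0.56 [381.2 301.5] [ 0.4763 -0.3565  0.04  ]
tower_foot 0.7 [232.3 337.2] [ 0.3077 -0.1858  0.047 ]
tower_foot 0.6 [255.9 189.7] [ 0.5369 -0.0976  0.047 ]
tower_foot 0.59 [376.8 304.4] [ 0.4716 -0.3481  0.047 ]
podium_deck 0.55 [267.6 168.4] [ 0.569  -0.0974  0.04  ]
tree_a 0.62 [219.4 210.9] [ 0.472  -0.0707  0.012 ]
tree_a 0.57 [323.4 213.6] [ 0.5471 -0.2096  0.012 ]
tree_a 0.5 [319.8 106.8] [ 0.6744 -0.1194  0.012 ]
```

View pics/w1.png

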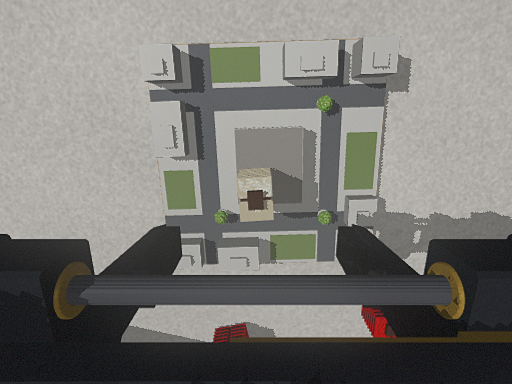

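```bash
cat >> h.py <<'E'
from scipy.optimize import minimize
def box(p,lx,ly,z0,z1):
    c,s=np.cos(p[2]),np.sin(p[2])
    return np.array([[p[0]+c*a-s*b,p[1]+s*a+c*b,z] for z in(z0,z1) for a,b in((-lx/2,-ly/2),(lx/2,-ly/2),(lx/2,ly/2),(-lx/2,ly/2))])
S=8
def tmask(P,p):
    m=np.zeros((384*2,512*2),np.uint8)
    for b in(box(p,.054,.040,.047,.100),box(p,.022,.018,.1,.106),box(p,.032,.02,.04,.047)):
        h=cv2.convexHull((proj(P,b)*2*16+8).astype(np.int32).reshape(-1,1,2));cv2.fillConvexPoly(m,h,255,cv2.LINE_AA,4)
    return cv2.resize(m,(512,384),interpolation=cv2.INTER_AREA)/255.
def tower_fit(Ps,p0):
    ms=[]
    for P in Ps:
        u=proj(P,[[p0[0],p0[1],.07]])[0]
        rs=[r for r in optics.outline_of(P,"tower") if np.hypot(*(np.array(r["bbox"][:2])+np.array(r["bbox"][2:])/2-u))<30]
        ms.append(rs[0]["pixels"].astype(float) if rs else None)
    def f(p):
        return sum(np.abs(tmask(P,p)-m).sum()/m.sum() for P,m in zip(Ps,ms) if m is not None)
    sc=np.array([.01,.01,.1]);best=None
    for d in(-.2,0,.2):
        r=minimize(lambda q:f(q*sc),(np.array(p0)+[0,0,d])/sc,method="Nelder-Mead",options=dict(initial_simplex=((np.array(p0)+[0,0,d])/sc)+np.vstack([np.zeros(3),np.eye(3)]),xatol=.005,fatol=1e-4))
        if best is None or r.fun<best.fun:best=r
    return best.x*sc,best.fun/max(1,sum(m is not None for m in ms))
def deck_fit(P,p0,dims=(.104,.090),z=.04):
    g=cv2.GaussianBlur(cv2.cvtColor(P["img"],cv2.COLOR_RGB2LAB)[...,0].astype(np.float32),(0,0),1.)
    gm=np.hypot(cv2.Sobel(g,5,1,0),cv2.Sobel(g,5,0,1));gm=np.minimum(gm,60)
    def f(p):
        b=box(p,*dims,z,z)[:4];t=np.linspace(0,1,60)[:,None]
        X=np.vstack([b[i]*(1-t)+b[(i+1)%4]*t for i in range(4)]);u=proj(P,X).astype(np.float32)
        return -cv2.remap(gm,u[:,0].reshape(-1,1),u[:,1].reshape(-1,1),1).mean()
    best=(0,None)
    for dx in np.arange(-.012,.0121,.002):
        for dy in np.arange(-.012,.0121,.002):
            for dt in np.arange(-.06,.061,.02):
                q=np.array(p0)+[dx,dy,dt];v=f(q)
                if v<best[0]:best=(v,q)
    sc=np.array([.002,.002,.02]);r=minimize(lambda q:f(q*sc),best[1]/sc,method="Nelder-Mead")
    return r.x*sc,r.fun
def overlay(P,n,deck,tow,win,k=4):
    x0,y0,w,h=win;im=cv2.resize(cv2.cvtColor(P["img"],cv2.COLOR_RGB2BGR)[y0:y0+h,x0:x0+w],None,fx=k,fy=k,interpolation=cv2.INTER_CUBIC)
    for b,c in((box(deck,.104,.09,.04,.04)[:4],(0,0,255)),(box(tow,.054,.04,.1,.1)[:4],(255,0,0)),(box(tow,.054,.04,.047,.047)[:4],(0,255,0))):
        u=(proj(P,b)-[x0,y0]+.5)*k;cv2.polylines(im,[u.astype(np.int32).reshape(-1,1,2)],True,c,1)
    cv2.imwrite("pics/"+n,im)
def rel(deck,t):
    c,s=np.cos(deck[2]),np.sin(deck[2]);d=t[:2]-deck[:2]
    return np.array([c*d[0]+s*d[1],-s*d[0]+c*d[1]])*1e3,np.degrees(t[2]-deck[2])
E
python3 - <<'E'
from h import *
Ps=[optics.get_image(n) for n in("wrist","top","scene")]
D=[]
for P in Ps:
    for d in((.104,.09),(.09,.104)):
        r=deck_fit(P,[.567,-.092,np.radians(30)],d);print("deck",d,r)
    print("board",deck_fit(P,[.567,-.092,np.radians(30)],(.32,.32),.012))
    t,e=tower_fit([P],[.54,-.098,np.radians(30)]);print("tower",t,np.degrees(t[2]),e)
d=deck_fit(Ps[0],[.567,-.092,np.radians(30)])[0]
t=tower_fit(Ps[:1],[.54,-.098,np.radians(30)])[0]
print(rel(d,t));overlay(Ps[0],"o1.png",d,t,(190,90,150,140))
E
```

```text
deck (0.104, 0.09) (array([ 0.57268877, -0.09777422,  0.53191075]), np.float64(-51.92295837402344))
deck (0.09, 0.104) (array([ 0.56787939, -0.07935757,  0.57735417]), np.float64(-34.96924591064453))
board (array([ 0.57264239, -0.10178755,  0.56244371]), np.float64(-31.708980560302734))
tower [ 0.53935232 -0.09567233  0.58900582] 33.74754773047108 0.054351957430634736
deck (0.104, 0.09) (array([ 0.57517577, -0.10123786,  0.38127567]), np.float64(-48.365013122558594))
deck (0.09, 0.104) (array([ 0.57120391, -0.11012091,  0.4784869 ]), np.float64(-46.45463180541992))
board (array([ 0.57111193, -0.11199383,  0.56331515]), np.float64(-38.68818283081055))
tower [ 0.53621303 -0.09815475  0.67495089] 38.67183714890525 0.39375114531794025
deck (0.104, 0.09) (array([ 0.57076339, -0.09804681,  0.57075668]), np.float64(-50.38180923461914))
deck (0.09, 0.104) (array([ 0.5718621 , -0.08801536,  0.55544495]), np.float64(-47.546451568603516))
board (array([ 0.57864561, -0.10099034,  0.55012898]), np.float64(-52.9476318359375))
tower [ 0.53982022 -0.09658928  0.50660967] 29.02659607527121 0.07410632122885255
(array([-27.66463231,  18.71910658]), np.float64(3.27130679042919))
```

View pics/o1.png

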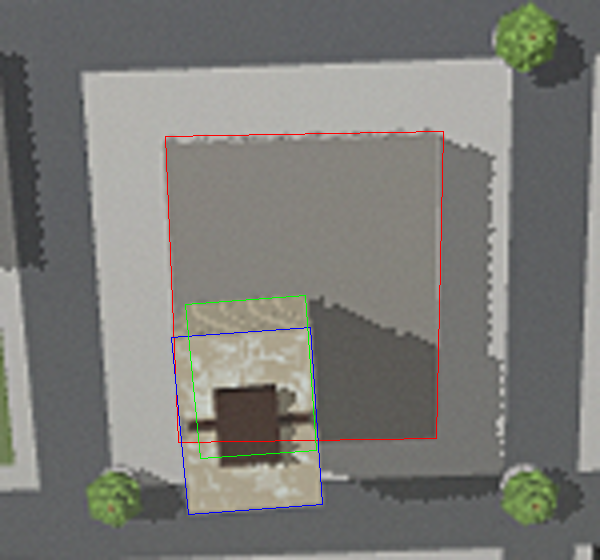

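```bash
cat >> h.py <<'E'
def grad(P):
    g=cv2.GaussianBlur(cv2.cvtColor(P["img"],cv2.COLOR_RGB2LAB)[...,0].astype(np.float32),(0,0),1.)
    return np.minimum(np.hypot(cv2.Sobel(g,5,1,0),cv2.Sobel(g,5,0,1)),60)
def joint_fit(P,p0,w=.6):
    gm=grad(P);t=np.linspace(0,1,100)[:,None]
    def f(p):
        v=0
        for (lx,ly,z,k) in((.104,.09,.04,1),(.32,.32,.012,w)):
            b=box(p,lx,ly,z,z)[:4];X=np.vstack([b[i]*(1-t)+b[(i+1)%4]*t for i in range(4)]);u=proj(P,X).astype(np.float32)
            v-=k*cv2.remap(gm,u[:,:1],u[:,1:],1).mean()
        return v
    sc=np.array([.002,.002,.02]);best=None
    for a in(-2,0,2):
        for b in(-2,0,2):
            for c in(-2,0,2):
                r=minimize(lambda q:f(q*sc),np.array(p0)/sc+[a,b,c],method="Nelder-Mead")
                if best is None or r.fun<best.fun:best=r
    return best.x*sc,best.fun
E
python3 - <<'E'
from h import *
for n in("wrist","scene","top"):
    P=optics.get_image(n)
    for w in(.3,1): d,v=joint_fit(P,[.572,-.098,.55],w);print(n,w,d.round(4),np.degrees(d[2]),v)
print(sensors.get_state()["joint_pos"])
P=optics.get_image("scene")
for r in optics.mark_of(P,"glue_bottle")[:2]:print(r["p"],at(P,r["uv"],0))
E
```

```text
wrist 0.3 [ 0.5717 -0.0983  0.5568] 31.904732278602637 -60.80340576171875
wrist 1 [ 0.5711 -0.0987  0.5567] 31.89509127096114 -81.85533142089844
scene 0.3 [ 0.5713 -0.0989  0.569 ] 32.60288921920275 -64.66928100585938
scene 1 [ 0.5721 -0.0992  0.5731] 32.837917178779755 -98.49263000488281
top 0.3 [ 0.5776 -0.1081  0.5746] 32.9217959300389 -58.852970123291016
top 1 [ 0.5764 -0.1084  0.5796] 33.21097145807628 -84.04301452636719
[-3.67087892e-01  1.45754028e-01  1.58425718e+00 -3.98868997e-05
  1.41004432e+00  6.85327396e-01]
0.66 [0.54046053 0.40726483 0.        ]
0.45 [ 5.42867114e-01 -2.02951054e-01 -1.11022302e-16]
```

Call:
arm_command --steps '[{"dx":-0.24,"dy":-0.13,"dz":0,"turn":0.013},{"dx":-0.477,"dy":-0.26,"dz":-0.1,"turn":0.026},{"dx":-0.477,"dy":-0.26,"dz":-0.3,"turn":0.026},{"dx":-0.477,"dy":-0.26,"dz":-0.55,"turn":0.026},{"dx":-0.477,"dy":-0.26,"dz":-0.8,"turn":0.026},{"dx":-0.477,"dy":-0.26,"dz":-1,"turn":0.026},{"dx":-0.477,"dy":-0.26,"dz":-1,"turn":0.026},{"dx":-0.477,"dy":-0.26,"dz":-1,"turn":0.026}]' --fingers 1 --squeeze 5

```text
clock: 4.0
position: [0.4911, -0.1288, 0.1186]
eef_rot: [-0.001, 0.961, 0.276, -0.001]
wrist_force: [0.7, 0.6, 0.5]
grip_width: 0.419
```

```bash
python3 - <<'E'
from h import *
s=sensors.get_state();print(s["clock"],s["position"],s["eef_rot"],s["grip_width"],s["wrist_force"])
P=optics.get_image("wrist");save(P,"w2.png")
d,v=joint_fit(P,[.5715,-.0987,.563],.3);print(d,np.degrees(d[2]),v)
t,e=tower_fit([P],[.5395,-.096,.563]);print(t,np.degrees(t[2]),e,rel(d,t))
E
```

```text
4.0 [ 0.49109523 -0.12884602  0.11855824] [-8.57811628e-04  9.61128974e-01  2.76097473e-01 -7.38238558e-04] 0.4192467996018097 [0.65528277 0.64825064 0.4909639 ]
[ 0.57194905 -0.09832474  0.54907492] 31.459675425377952 -53.99714660644531
[ 0.53961527 -0.09577941  0.58510348] 33.523959739800446 0.041008573771714005 (array([-26.25255236,  19.04613415]), np.float64(2.064284314422497))
```

View pics/w2.png

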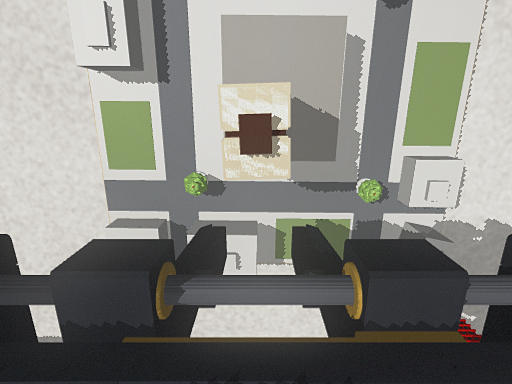

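Call:
arm_command --steps '[{"dx":0,"dy":0.01,"dz":-0.15,"turn":0},{"dx":0,"dy":0.01,"dz":-0.3,"turn":0},{"dx":0,"dy":0.01,"dz":-0.42,"turn":0},{"dx":0,"dy":0.01,"dz":-0.49,"turn":0},{"dx":0,"dy":0.01,"dz":-0.49,"turn":0},{"dx":0,"dy":0.01,"dz":-0.49,"turn":0},{"dx":0,"dy":0.01,"dz":-0.49,"turn":0},{"dx":0,"dy":0.01,"dz":-0.49,"turn":0}]'

```text
clock: 4.77
position: [0.4948, -0.1292, 0.0497]
eef_rot: [0.003, 0.961, 0.276, 0.003]
wrist_force: [0.2, -0.4, 0.1]
grip_width: 0.002
```

```bash
python3 - <<'E'
from h import *
s=sensors.get_state();print(s["clock"],s["position"],s["eef_rot"],s["grip_width"],s["wrist_force"])
P=optics.get_image("wrist");save(P,"w3.png")
E
```

```text
4.7667 [ 0.49479747 -0.12915213  0.04970562] [0.00250347 0.96109159 0.27620473 0.00276403] 0.0015713594125941095 [ 0.23291123 -0.38770346  0.07963478]
```

View pics/w3.png

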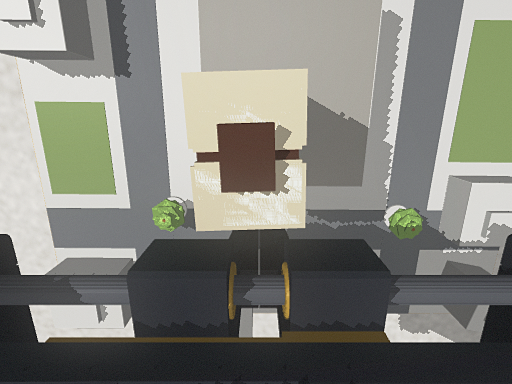

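Call:
arm_command --steps '[{"dx":0,"dy":0,"dz":-0.03,"turn":0},{"dx":0,"dy":0,"dz":-0.03,"turn":0},{"dx":0,"dy":0,"dz":-0.03,"turn":0},{"dx":0,"dy":0,"dz":-0.03,"turn":0}]'

```text
clock: 5.15
position: [0.4946, -0.129, 0.045]
eef_rot: [0.002, 0.961, 0.276, 0.003]
wrist_force: [-0.3, 0.1, -0.9]
grip_width: 0.007
```

```bash
python3 - <<'E'
from h import *
for i in range(3):
    s=sensors.get_state();print(s["clock"],s["position"],s["eef_rot"],s["qd"].round(3));optics.get_image("wrist")
E
```

```text
5.15 [ 0.49455557 -0.12903219  0.04499164] [0.00234913 0.96108493 0.27623094 0.0025895 ] [-0.002  0.    -0.001  0.001 -0.     0.002]
5.2 [ 0.49455566 -0.12905897  0.04497594] [0.00236088 0.9610974  0.27618732 0.00260161] [ 0.     0.002 -0.001 -0.    -0.002 -0.   ]
5.25 [ 0.49456767 -0.1290461   0.04497787] [0.00236478 0.96108347 0.27623588 0.00258812] [ 0.001  0.001 -0.001  0.001  0.001  0.   ]
```

Call:
arm_command --steps '[{"dx":0.02,"dy":0.03,"dz":0,"turn":0},{"dx":0.05,"dy":0.06,"dz":0,"turn":0},{"dx":0.076,"dy":0.08,"dz":0,"turn":0},{"dx":0.076,"dy":0.08,"dz":0,"turn":0}]'

```text
clock: 5.63
position: [0.5069, -0.1163, 0.0451]
eef_rot: [0.002, 0.961, 0.277, 0.003]
wrist_force: [-0.2, 0.0, 0.8]
grip_width: 0.005
```

Call:
arm_command --steps '[{"dx":0.011,"dy":0.007,"dz":0,"turn":0},{"dx":0.022,"dy":0.014,"dz":0,"turn":0},{"dx":0.034,"dy":0.021,"dz":0,"turn":0},{"dx":0.045,"dy":0.028,"dz":0,"turn":0},{"dx":0.056,"dy":0.035,"dz":0,"turn":0},{"dx":0.068,"dy":0.042,"dz":0,"turn":0}]'

```text
clock: 6.13
position: [0.5172, -0.11, 0.045]
eef_rot: [0.002, 0.961, 0.277, 0.003]
wrist_force: [-0.6, -0.4, -0.8]
grip_width: 0.005
```

```bash
cat > look.py <<'E'
from h import *
import sys
g=[float(a) for a in sys.argv[1:4]]
D=np.array([.5718,-.0985,np.radians(32)])
s=sensors.get_state();q=s["eef_rot"];yaw=2*np.arctan2(q[2],q[1])
print(round(s["clock"],2),s["position"].round(4),"F",s["wrist_force"].round(2),"tcp rel",rel(D,np.r_[s["position"][:2],yaw]))
p=D[:2]+np.array([[np.cos(D[2]),-np.sin(D[2])],[np.sin(D[2]),np.cos(D[2])]])@np.array(g[:2])/1e3
for n in("wrist","scene"):
    P=optics.get_image(n);save(P,"last_%s.png"%n)
    t,e=tower_fit([P],[*p,D[2]+np.radians(g[2])]);print(n,t[:2].round(4),"rel",rel(D,t),"err",round(e,3))
E
python3 look.py -20 19 1
```

```text
6.13 [ 0.5172 -0.11    0.045 ] F [-0.62 -0.43 -0.78] tcp rel (array([-52.4339969 ,  19.19227274]), np.float64(0.11519767671702912))
wrist [ 0.5494 -0.0908] rel (array([-14.896889  ,  18.43093253]), np.float64(0.031970020700221834)) err 0.21
scene [ 0.5502 -0.092 ] rel (array([-14.90480892,  16.99185794]), np.float64(-14.533388203876795)) err 0.274
```

Call:
arm_command --steps '[{"dx":0.013,"dy":0.008,"dz":0,"turn":0},{"dx":0.026,"dy":0.016,"dz":0,"turn":0},{"dx":0.039,"dy":0.024,"dz":0,"turn":0},{"dx":0.052,"dy":0.033,"dz":0,"turn":0},{"dx":0.065,"dy":0.041,"dz":0,"turn":0},{"dx":0.079,"dy":0.049,"dz":0,"turn":0},{"dx":0.079,"dy":0.049,"dz":0,"turn":0}]'

```text
clock: 6.92
position: [0.5296, -0.1025, 0.0452]
eef_rot: [0.003, 0.961, 0.277, 0.003]
wrist_force: [-0.5, -0.3, 0.4]
grip_width: 0.006
```

Call:
arm_command --steps '[{"dx":-0.05,"dy":-0.03,"dz":0,"turn":0},{"dx":-0.15,"dy":-0.094,"dz":0,"turn":0},{"dx":-0.25,"dy":-0.156,"dz":0,"turn":0},{"dx":-0.25,"dy":-0.156,"dz":0.25,"turn":0},{"dx":-0.25,"dy":-0.156,"dz":0.5,"turn":0},{"dx":-0.25,"dy":-0.156,"dz":0.75,"turn":0},{"dx":-0.25,"dy":-0.156,"dz":0.75,"turn":0}]'

```text
clock: 7.5
position: [0.4957, -0.1283, 0.1653]
eef_rot: [0.007, 0.961, 0.277, 0.008]
wrist_force: [1.5, -0.3, 1.0]
grip_width: 0.005
```

```bash
python3 look.py 0 18 0; python3 - <<'E'
from h import *
P=optics.get_image("wrist");d,v=joint_fit(P,[.5718,-.0985,.5585],.3);print(d,np.degrees(d[2]),v)
t,e=tower_fit([P],[.563,-.083,.5585]);print(rel(d,t),e);overlay(P,"o2.png",d,t,(120,0,300,290),2)
E
```

```text
7.5 [ 0.4957 -0.1283  0.1653] F [ 1.5  -0.28  0.97] tcp rel (array([-80.31006892,  15.05311889]), np.float64(0.13011247985317495))
wrist [ 0.562  -0.0829] rel (array([-0.06368978, 18.38148296]), np.float64(0.2514556735341058)) err 0.032
scene [ 0.5629 -0.0837] rel (array([ 0.32028116, 17.24944754]), np.float64(-2.942544696711976)) err 0.063
[ 0.57113287 -0.09842405  0.54189846] 31.048494651339414 -63.384063720703125
(array([-0.26974908, 17.92769195]), np.float64(1.2471314391115678)) 0.04157269125266686
```

View pics/o2.png

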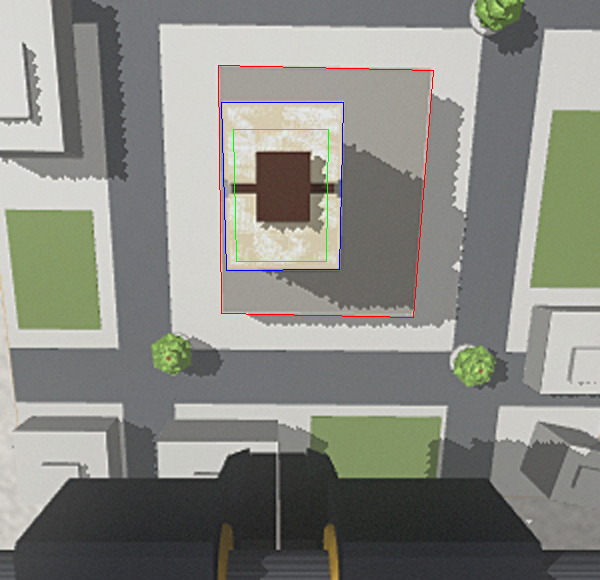

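Call:
arm_command --steps '[{"dx":0.05,"dy":0.1,"dz":0,"turn":-0.07},{"dx":0.1,"dy":0.2,"dz":0,"turn":-0.14},{"dx":0.15,"dy":0.3,"dz":0,"turn":-0.21},{"dx":0.2,"dy":0.4,"dz":0,"turn":-0.28},{"dx":0.25,"dy":0.5,"dz":0,"turn":-0.35},{"dx":0.28,"dy":0.57,"dz":0,"turn":-0.42},{"dx":0.28,"dy":0.57,"dz":0,"turn":-0.49},{"dx":0.28,"dy":0.57,"dz":0,"turn":-0.56},{"dx":0.28,"dy":0.57,"dz":0,"turn":-0.63},{"dx":0.28,"dy":0.57,"dz":0,"turn":-0.7},{"dx":0.28,"dy":0.57,"dz":0,"turn":-0.7}]'

```text
clock: 8.72
position: [0.5318, -0.0396, 0.1543]
eef_rot: [0.002, 0.963, -0.268, -0.001]
wrist_force: [-0.5, 1.1, 0.0]
grip_width: 0.006
```

Call:
arm_command --steps '[{"dx":0,"dy":0,"dz":0,"turn":-0.07},{"dx":0,"dy":0,"dz":0,"turn":-0.14},{"dx":0,"dy":0,"dz":0,"turn":-0.21},{"dx":0,"dy":0,"dz":0,"turn":-0.28},{"dx":0,"dy":0,"dz":0,"turn":-0.3},{"dx":0,"dy":0,"dz":0,"turn":-0.3},{"dx":0,"dy":0,"dz":0,"turn":-0.3}]'

```text
clock: 9.3
position: [0.5313, -0.0394, 0.1533]
eef_rot: [0.002, 0.875, -0.484, -0.002]
wrist_force: [-0.3, -0.5, 0.6]
grip_width: 0.009
```

```bash
python3 look.py 0 18 0; python3 -c "
from h import *
print(sensors.get_state()['joint_pos'],sensors.get_state()['eef_rot'])"
```

```text
9.3 [ 0.5313 -0.0394  0.1533] F [-0.3  -0.54  0.59] tcp rel (array([-3.03287863, 71.53678599]), np.float64(-89.86190604874545))
wrist [ 0.5617 -0.0825] rel (array([-0.03752048, 18.92548014]), np.float64(0.18409392527998603)) err 0.037
scene [ 0.5625 -0.0842] rel (array([-0.30465545, 17.08097529]), np.float64(-2.742658756750898)) err 0.09
[-0.29487471  0.18469554  1.78510511 -0.00382741  1.1753391   2.28940392] [ 0.00209819  0.8746871  -0.48468156 -0.0013628 ]
```

Call:
arm_command --steps '[{"dx":0.017,"dy":0.011,"dz":-0.2,"turn":0},{"dx":0.017,"dy":0.011,"dz":-0.4,"turn":0},{"dx":0.017,"dy":0.011,"dz":-0.55,"turn":0},{"dx":0.017,"dy":0.011,"dz":-0.65,"turn":0},{"dx":0.017,"dy":0.011,"dz":-0.69,"turn":0},{"dx":0.017,"dy":0.011,"dz":-0.7,"turn":0},{"dx":0.017,"dy":0.011,"dz":-0.7,"turn":0}]'

```text
clock: 10.08
position: [0.5345, -0.0379, 0.0492]
eef_rot: [0.002, 0.875, -0.484, -0.001]
wrist_force: [0.3, -0.9, -0.5]
grip_width: 0.006
```

```bash
python3 look.py 0 18 0
```

```text
10.08 [ 0.5345 -0.0379  0.0492] F [ 0.27 -0.88 -0.49] tcp rel (array([ 0.42895129, 71.14414834]), np.float64(-89.95660038575242))
wrist [ 0.5618 -0.0828] rel (array([-0.14343214, 18.54980342]), np.float64(0.018728540637453876)) err 0.02
scene [ 0.5603 -0.0822] rel (array([-1.09536186, 19.91990966]), np.float64(-3.344343715021445)) err 0.121
```

Call:
arm_command --steps '[{"dx":0.02,"dy":-0.034,"dz":-0.028,"turn":0},{"dx":0.042,"dy":-0.068,"dz":-0.028,"turn":0},{"dx":0.064,"dy":-0.102,"dz":-0.028,"turn":0},{"dx":0.064,"dy":-0.102,"dz":-0.028,"turn":0}]'

```text
clock: 10.62
position: [0.546, -0.0549, 0.0465]
eef_rot: [0.002, 0.875, -0.485, 0.001]
wrist_force: [-0.9, 0.2, 0.3]
grip_width: 0.005
```

Call:
arm_command --steps '[{"dx":0.009,"dy":-0.014,"dz":0,"turn":0},{"dx":0.018,"dy":-0.028,"dz":0,"turn":0},{"dx":0.026,"dy":-0.042,"dz":0,"turn":0},{"dx":0.035,"dy":-0.056,"dz":0,"turn":0},{"dx":0.044,"dy":-0.07,"dz":0,"turn":0},{"dx":0.053,"dy":-0.085,"dz":0,"turn":0},{"dx":0.053,"dy":-0.085,"dz":0,"turn":0}]'

```text
clock: 11.2
position: [0.5543, -0.0681, 0.0466]
eef_rot: [0.002, 0.874, -0.485, 0.001]
wrist_force: [-0.2, 0.2, 0.7]
grip_width: 0.007
```

```bash
python3 look.py 0 6 0
```

```text
11.2 [ 0.5543 -0.0681  0.0466] F [-0.17  0.2   0.65] tcp rel (array([ 1.30821001, 35.06618156]), np.float64(-90.03584728096762))
wrist [ 0.5694 -0.0948] rel (array([-0.03209513,  4.40406625]), np.float64(0.09947516133304264)) err 0.279
scene [ 0.5686 -0.0934] rel (array([2.51534904e-14, 6.00000000e+00]), np.float64(-11.459155902616466)) err 0.0
```

Call:
arm_command --steps '[{"dx":0.007,"dy":-0.012,"dz":0,"turn":0},{"dx":0.015,"dy":-0.024,"dz":0,"turn":0},{"dx":0.015,"dy":-0.024,"dz":0,"turn":0}]'

```text
clock: 11.65
position: [0.5565, -0.0715, 0.0466]
eef_rot: [0.002, 0.874, -0.485, 0.001]
wrist_force: [-0.3, -0.2, -0.3]
grip_width: 0.005
```

Call:
arm_command --steps '[{"dx":-0.03,"dy":0.048,"dz":0,"turn":0},{"dx":-0.09,"dy":0.144,"dz":0,"turn":0},{"dx":-0.17,"dy":0.28,"dz":0,"turn":0},{"dx":-0.17,"dy":0.28,"dz":0.25,"turn":0},{"dx":-0.17,"dy":0.28,"dz":0.5,"turn":0},{"dx":-0.17,"dy":0.28,"dz":0.75,"turn":0},{"dx":-0.17,"dy":0.28,"dz":0.75,"turn":0}]'

```text
clock: 12.23
position: [0.5353, -0.03, 0.167]
eef_rot: [0.0, 0.875, -0.485, 0.007]
wrist_force: [1.3, -1.4, 0.7]
grip_width: 0.004
```

```bash
python3 look.py 0 0 0; python3 - <<'E'
from h import *
P=optics.get_image("wrist");d,v=joint_fit(P,[.5715,-.0985,.5585],.3);print(d,np.degrees(d[2]),v)
t,e=tower_fit([P],[.5715,-.0985,.5585]);print(rel(d,t),e);overlay(P,"o3.png",d,t,(120,0,300,290),2)
P=optics.get_image("scene");d,v=joint_fit(P,[.5715,-.0985,.5585],.3);print(d,np.degrees(d[2]),v)
E
```

```text
12.23 [ 0.5353 -0.03    0.167 ] F [ 1.31 -1.44  0.65] tcp rel (array([ 5.31756343, 77.44053667]), np.float64(-89.98062382988968))
wrist [ 0.5712 -0.0974] rel (array([0.08548382, 1.22992935]), np.float64(-0.058494785036142846)) err 0.043
scene [ 0.5723 -0.0988] rel (array([ 0.24402619, -0.52960974]), np.float64(-4.676341975617667)) err 0.099
[ 0.57143051 -0.09815755  0.54840071] 31.42104606612771 -62.28972244262695
(array([0.07909834, 0.35072052]), np.float64(0.06404116434849201)) 0.031132567640236614
[ 0.57253465 -0.1015185   0.59653354] 34.17885431193608 -65.84960174560547
```

View pics/o3.png

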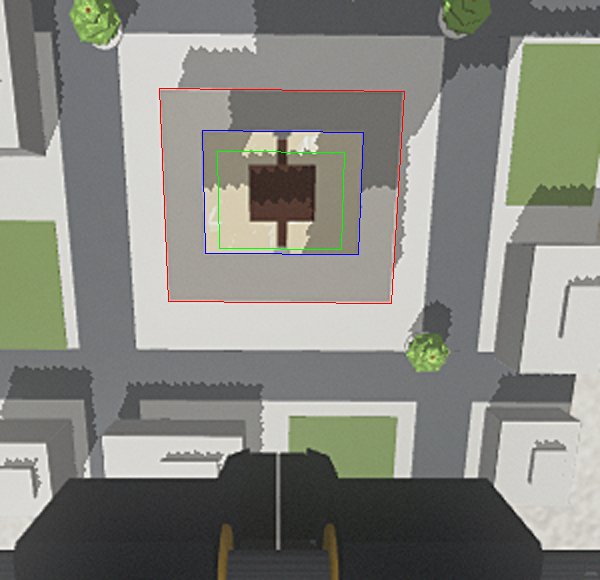

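Call:
arm_command --steps '[{"dx":0,"dy":0,"dz":0.3,"turn":0},{"dx":0,"dy":0,"dz":0.3,"turn":0},{"dx":0,"dy":0,"dz":0.3,"turn":0}]'

```text
clock: 12.83
position: [0.531, -0.0295, 0.2037]
eef_rot: [0.002, 0.874, -0.485, 0.001]
wrist_force: [-0.3, -0.5, 0.0]
grip_width: 0.004
```

```bash
python3 -c "
from h import *
print(order.hand_in())"
```

```text
the job is handed in; nothing more can be done
None
```

The tower is centred on the podium deck and square with it. The job was handed in at about 12.8 s of robot time; hand-in reports no verdict.

I shut the fingers and slid the tower at its foot with their flat side. The first push moved it about 26 mm along the podium's long side. After turning the hand 90°, the second moved it about 18 mm across. I then backed the hand away and raised it.

**Wrist camera:** with the deck fitted in the same picture, the tower was 0.1 mm off in x, 0.4 mm off in y and 0.1° out of square. Against my earlier deck estimate, the y offset was 1.2 mm. The tower stood upright, and the three trees showed no sign of having moved.

**Scene camera:** its coarser fit put the tower within 0.6 mm of the middle but about 4.7° out of square, close to the 6° limit. Its own deck fit was also about 2° off the wrist camera's and 3 mm away. Its tower angle varied by several degrees between pictures, so I trusted the wrist view.

I didn't re-measure the loose block, study tower, glue bottle or sanding block at the end. The arm stayed clear of them, and no wrist force reading exceeded about 2 N.

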